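Free an air elbow and screw it round to its mark

ROBOT

A 6-joint arm with a two-finger parallel gripper is mounted at the origin on a cart in front of the work surface, level with it; the furniture and walls round the work are solid. World frame = base frame: x ahead of the robot, y to its left, z up, the work surface at z = 0. Lengths are in m, angles in degrees, forces in N, time in s.
With the tool pointing down it reaches from about 0.4 to 0.825 m from the base axis. Payload 7 kg.
Tool frame: the origin (TCP) lies at the centre of the arm's flange, where the gripper is bolted on; the fingertips stand 178 mm ahead of it and the grasp point (between the pads) lies 159 mm ahead of it (tip_reach is the distance from the TCP to the fingertips, in m); z points along the fingers, y is the line along which they close (so a half turn about z gives the same grasp; the last joint's range is limited). The gripper opens to 88 mm and grips with 3 to 60 N. Pads are 19 mm wide; open, the fingers measure 130 mm over their backs; the gripper's body (78 mm by 193 mm) begins 47 mm behind the grasp point.
Start: joints at [80.334, 20.546, 0.682, 0, -70.136, -16.507], TCP at [0.298, 0.606, 0.405] pointing down, gripper open.
Joint ranges: [-176.03, 176.03], [-82.01, 121.73], [-58.28, 71.71], [-173.87, 95.51], [-174.79, -0.11], [-173.66, 173.66]. Speed limits (degrees/s): [136.94, 136.94, 172.46, 180, 180, 180].

INTERFACE

Orientations are given as [roll, pitch, yaw] about the fixed x, y, z axes, in that order (R = Rz(yaw) Ry(pitch) Rx(roll)).
In Python, from plant import * gives the robot as it stands.
- The arm moves only by the shell command python3 -m handwheel 'ROWS'. ROWS is JSON, a list of rows, each a list of 7 numbers: the opening, from -1 (shut) to 1 (fully open), then the shift along the tool's x, y, z as a fraction of full scale, then the turn, a rotation vector about the tool's x, y, z as a fraction of full scale. A call has 1 to 5 rows; each row shifts and turns the commanded pose from where the row before left it, along the tool's axes as they then stand; what a row does not reach is not made up. Full scale, the value 1, is 0.025 m for a shift and 6 degrees for a turn. A row lasts 1/8 s, in which the tool goes at most 62.5 mm and 10.7 degrees, less where a joint would pass 70% of its speed; a pose out of reach is approached as far as the arm can. A call with a number of a shift or a turn outside -1 to 1 is refused whole. A call with a gripper value outside its range is refused whole. The fingers move at their own pace and stop on an object; the grip force is fixed at half the most. Time passes only in rows, so rows that do not move let the fingers close. It gives the time, the measured TCP pose, the force, the opening and the grip force at its end, in the units of the state.
- get_obs(): the state, without advancing time (a new reading comes with each control period).
- snapshot(name): name is "scene" or "top"; returns a dict with "color" (480x640x3 uint8, red, green, blue), "fx", "fy", "cx", "cy" (pixels), "R" (3x3) and "t" (3): a world point X has camera coordinates R X + t. Camera axes: x right, y down, z forward; pixel columns grow to the right and rows downward; lengths in m; the calibration is good to about 2 mm. A picture is of the moment at which its call begins. There is no depth.
- close_job(): hands the job in; it is judged then, once.
The state is a dict: "clock": time; "joint_pos": joint angles; "qvel": joint speeds; "tau": joint torques, N m; "tool_pos": TCP position; "orientation": TCP orientation; "force": force on the tool from outside, world axes, zero at the start; "moment": the same for the moment, N m; "opening": finger opening in m; "gripper_force": force on a finger pad.
Only numpy, scipy, OpenCV 4.12 (cv2) and the standard library are available. Lean on these libraries where they do the work, as an engineer would, in place of code of your own. Each camera call takes 0.05 s, during which the arm holds its last target. There are 200 camera calls.

TASK

Lift the aluminium stop clip off its rail on the sloping air block, against its spring catch, and put it in the rubber bowl. Then screw the elbow clockwise further onto its threaded stub and stop when its outlet points exactly along the pointer of the index ring; do not run past the pointer and back off, do not shift the pointer, and let go.

Things in the scene. Friction and masses are not known exactly. Their poses are not given: they have to be found in the camera images.
- air_block: Grey sheet-metal console fixed to the worktop, foot 132 x 140 mm (x, y), two bolted lugs out to y = +-102. Its upper face slopes: 12 mm high at the front (-x), 82 mm at the back, so the face's normal leans 28 degrees from vertical to the block's -x (towards the robot). The stub, rail and index ring stand on this face. Origin: centre of the underside.
- stub (a point): The point where the axis of the threaded brass stub meets the sloping face, 47 mm above the worktop. z is the axis of the stub, square out of the face; x points up the slope, y to the left along the face.
- outlet_tip (a point): Centre of the open end of the steel elbow's outlet, 60 mm from the stub's axis; x points along the outlet, outwards, z along the stub's axis out of the face. The outlet pipe is 18 mm thick (22 mm over its last 10 mm); its centre line is 50 mm above the face when the joint elbow is 0. At the start it points up the slope to the right.
- elbow_top (a point): Centre of the flat top of the elbow's square body, on the stub's axis; axes as outlet_tip. The body is 26 x 26 mm and 30 mm high, reaching 68 mm above the face when the joint elbow is 0; two flats lie parallel to the outlet (grip 26 mm wide across them). The outlet leaves one side; below the body is a round skirt 29 mm across, a 13 mm high collar.
- mark_tip (a point): Top of the round stud, 8 mm across, at the end of the pointer of the flat dark steel index ring lying on the face round the stub; 64 mm from the stub's axis, 6.5 mm above the face. x points along the pointer, outwards, z along the axis. The pointer lies on the left half of the face (beyond the rail for the elbow), below the outlet's path. The ring is stiff and must not be turned.
- rail (a point): Foot of the rail on the sloping face, 49 mm down the slope from the stub's axis: a steel fin 20 mm long (along the slope), 12 mm thick and 22 mm high, with a low stop 8 mm high at each end. A spring-loaded ball in each side holds the clip. Same axes as stub.
- stop_clip: Aluminium clip straddling the rail: 18 mm along the slope (x), 26 mm across (y, the grip), 53.5 mm high (z), solid above the rail, ribbed sides. Origin: centre of the underside of its two legs, on the face while clipped on; z is square out of the face. It comes off straight along z with a pull of about 10 to 15 N, mostly over the first 5 mm, and is clear of the rail after 25 mm. About 50 g.
- rubber_bowl: Dark blue round rubber bowl, open upwards, 122 mm across the rim and 59 mm high, narrower at the bottom, loose on the worktop left of the block. Origin: centre of the underside.
- enamel_mug: White enamel mug 70 mm across, 76 mm high, a bystander; leave it alone. Origin: centre of the underside.
- wood_wedge: Hardwood wedge 94 x 58 x 24 mm, a bystander; leave it alone. Origin: centre of the underside.
- masking_tape: Roll of masking tape 105 mm across, 25 mm high, a bystander; leave it alone. Origin: centre of the underside.
- elbow (a joint): Turn of the elbow on its thread, rad, clockwise seen from outside the face (negative turn about the stub's z), 0 when the outlet points straight up the slope, 3.14 over the rail; range 0 to 6. It is already started on the thread and goes 6 mm deeper each full turn. Turning takes about 0.2 N m; it stays where it is left. While the stop clip is on, it cannot pass the rail.
Mind the look-alikes: they are no part of the job. There is more than one size of the stop_clip; the one meant has the size given above.

How it is judged:
By the outcome, as a careful person would: the job done as asked, in the order asked, and still so for the second after the job is handed in, with the robot touching nothing.
It also fails if it takes over 70 s, if anything falls off the work surface, if the arm or the gripper's body presses on something with over 40 N, if the wrist force passes 120 N, or if a joint passes its speed limit or range.

## Working session

There is one attempt and no reset: what is moved stays moved. The work goes in short steps, Python scripts to look and compute and a shell command to move; the robot and the scene stay as the last step left them, time stands still between calls to the robot, and variables do not carry over. Pictures are saved under pics/ and viewed, at most 10 in all, crops included, and the job is handed in when it is done.

```bash
mkdir -p pics; ls
python3 - <<'E'
from plant import *
import cv2,numpy as np
print(get_obs())
for n in ("scene","top"):
    s=snapshot(n); cv2.imwrite(f"pics/{n}0.png",s["color"][:,:,::-1]); np.savez(f"pics/{n}0.npz",**s)
    print(n,s["fx"],s["fy"],s["cx"],s["cy"],(-np.array(s["R"]).T@s["t"]).round(3))
E
```

```text
pics
{'clock': 0.0, 'joint_pos': array([ 8.03364719e+01,  2.05907212e+01,  6.31684572e-01, -2.13115935e-02,
       -7.01351798e+01, -1.65064157e+01]), 'qvel': array([ 0.08253118,  0.02832693,  0.05994563,  0.05539658,  0.0337547 ,
       -0.05223363]), 'tau': array([-5.39185075e-04, -5.82718170e+01,  2.93048036e+01,  6.99754804e+00,
        7.03870930e-03, -1.48589302e-04]), 'tool_pos': array([0.2976125 , 0.60561391, 0.40371088]), 'orientation': array([ 1.79903974e+02, -7.56336450e-03, -2.61771956e+01]), 'force': array([-0.40835795,  0.04157025, -0.02460704]), 'moment': array([0.01536387, 0.00545624, 0.06173105]), 'gripper_force': 0.0, 'opening': 0.08784170328421687}
scene 596.2305343739109 596.2305343739109 319.9132539780257 230.7660113863027 [ 0.022 -0.491  0.661]
top 545.7439467505117 545.7439467505117 323.47897407144916 249.09429734591527 [0.429 0.183 1.207]
```

View pics/scene0.png

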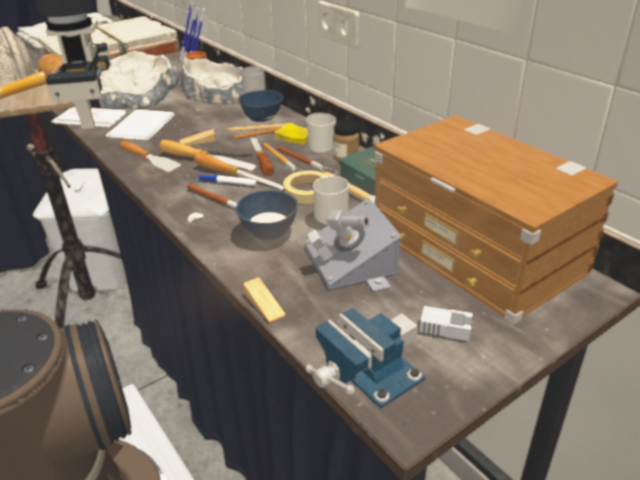

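View pics/top0.png

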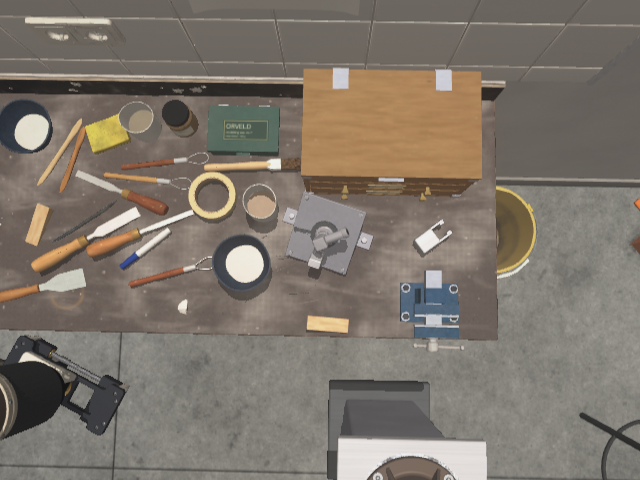

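The block is at scene (352,243), top (325,235). Its clip is on the block's front at scene (318,243), top (316,262). The near bowl is at top (241,263). Candidates for the clip are the one on the rail, top (316,262), and the loose larger white clip, top (433,236). For the bowl they are top (241,263), next to the block, and top (24,127), far away. I'll check with close crops.

Run:
```python
import cv2,numpy as np
a=cv2.imread("pics/top0.png")[180:290,265:395]; b=cv2.imread("pics/scene0.png")[190:300,290:420]
cv2.imwrite("pics/c_top.png",cv2.resize(a,None,fx=6,fy=5.4545454545,interpolation=cv2.INTER_CUBIC) if 0 else cv2.resize(a,None,fx=5,fy=5,interpolation=cv2.INTER_CUBIC))
cv2.imwrite("pics/c_scene.png",cv2.resize(b,None,fx=5,fy=5,interpolation=cv2.INTER_CUBIC))
```

```text
(no output)
```

View pics/c_top.png

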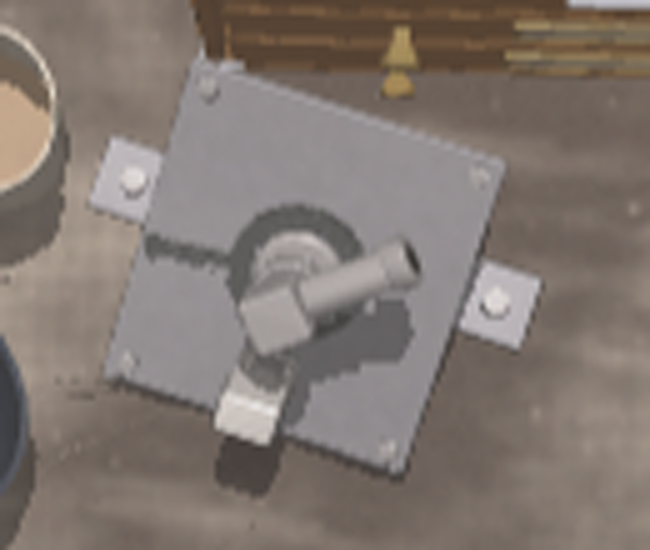

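View pics/c_scene.png

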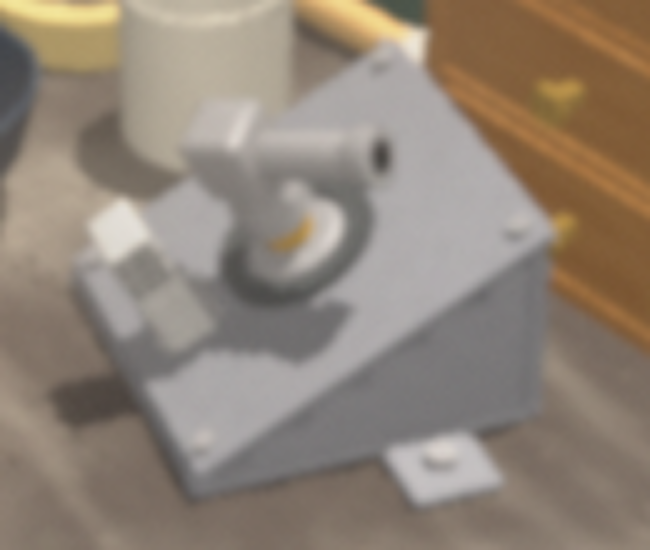

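```bash
cat > geo.py <<'E'
import numpy as np
from scipy.optimize import least_squares
from scipy.spatial.transform import Rotation as Ro
T=np.arctan2(70,132)
def pr(s,X):
    c=np.atleast_2d(X)@s["R"].T+s["t"]; return np.c_[s["fx"]*c[:,0]/c[:,2]+s["cx"],s["fy"]*c[:,1]/c[:,2]+s["cy"]]
def face(p):  # stub frame
    Rb=Ro.from_euler("z",p[2]).as_matrix()
    F=np.c_[[np.cos(T),0,np.sin(T)],[0,1,0],[-np.sin(T),0,np.cos(T)]]
    return Rb@F, np.array([p[0],p[1],.047]),Rb
def tip(q,r=.060): return np.array([r*np.cos(q),-r*np.sin(q),.050-.006*q/2/np.pi])
def mark(m): return np.array([.064*np.cos(m),-.064*np.sin(m),.0065])
E
python3 - <<'E'
from geo import *
sn={n:np.load(f"pics/{n}0.npz") for n in("top","scene")}
cr=lambda u,o:(np.array(u)+.5)/5-.5+np.array(o)
ot,os_=(265,180),(290,190)
C=np.array([[.066,.07,.082],[.066,-.07,.082],[-.066,-.07,.012],[-.066,.07,.012]])
ut=cr([[200,58],[503,160],[400,472],[108,378]],ot); us=cr([[390,45],[550,235],[197,467],[75,263]],os_)
def res(p):
    F,o,Rb=face(p); W=C@Rb.T+[p[0],p[1],0]; f=lambda l:F@l+o
    return np.r_[(pr(sn["top"],W)-ut).ravel(),(pr(sn["scene"],W)-us).ravel(),
     (pr(sn["top"],f(tip(p[3])))-cr([405,262],ot)).ravel(),(pr(sn["scene"],f(tip(p[3])))-cr([380,157],os_)).ravel(),
     (pr(sn["top"],f(mark(p[4])))-cr([150,243],ot)).ravel(),
     (pr(sn["top"],f([0,0,.068-.006*p[3]/6.28]))-cr([275,318],ot)).ravel()]
r=least_squares(res,[.55,.18,-.3,.8,4.9],loss="soft_l1"); print(r.x.round(4),np.degrees(r.x[2:]).round(1)); print(r.fun.round(1) if 0 else res(r.x).reshape(-1,2).round(1).tolist())
np.save("p.npy",r.x)
F,o,_=face(r.x)
print("rail",(F@[-.049,0,0]+o).round(4),"cliptop",(F@[-.049,0,.0535]+o).round(4),"n",F[:,2].round(3),"stubx",F[:,0].round(3))
for l in([-.049+.009,.013,.0535],[-.049-.009,.013,.0535],[-.049-.009,-.013,.0535],[-.049+.009,-.013,.0535]):
  W=F@l+o; print((5*(pr(sn["top"],W)-ot)).round(0),(5*(pr(sn["scene"],W)-os_)).round(0))
# bowl: rim ellipse in top, fit
im=sn["top"]["color"]
def rayat(s,u,z):
    d=s["R"].T@np.array([(u[0]-s["cx"])/s["fx"],(u[1]-s["cy"])/s["fy"],1]); c=-s["R"].T@s["t"]; return c+d*(z-c[2])/d[2]
print("bowl",rayat(sn["top"],(241.5,263),.059),[rayat(sn["top"],u,.059).round(3).tolist() for u in((213,263),(270,263),(241,235),(241,292))])
print("mug",rayat(sn["top"],(261,202),.076))
print("bowl scene",rayat(sn["scene"],(267,208),.059))
E
```

```text
[ 0.5832  0.1951 -0.3033  0.8531  4.6184] [-17.4  48.9 264.6]
[[-2.4, 0.6], [0.5, 1.0], [0.3, 0.5], [-1.7, -0.8], [1.0, -1.8], [1.3, -0.9], [-0.1, 2.0], [-0.8, -0.8], [1.1, -0.5], [0.7, 0.4], [-0.0, -0.0], [-0.7, 1.6]]
rail [0.5419 0.208  0.024 ] cliptop [0.518  0.2155 0.0713] n [-0.447  0.14   0.883] stubx [ 0.843 -0.264  0.469]
[[219. 388.]] [[127. 193.]]
[[207. 425.]] [[ 85. 221.]]
[[266. 445.]] [[108. 261.]]
[[278. 408.]] [[151. 231.]]
bowl [0.51660009 0.36805014 0.059     ] [[0.515, 0.428, 0.059], [0.518, 0.308, 0.059], [0.576, 0.371, 0.059], [0.456, 0.367, 0.059]]
mug [0.64485202 0.32883966 0.076     ]
bowl scene [0.51298338 0.36131197 0.059     ]
```

The crops show the 26 x 18 clip on the rail, with its top at scene-crop (120,228) where the fit predicts it, and the outlet tip at top-crop (405,262). The pointer stud is at top-crop (150,243). The fit residuals are about 1–2 px. Next I work out the move to above the clip.

```bash
cat >> geo.py <<'E'
def need(Rt,pt):
    "needed turn (tool rotvec, deg) and then shift (mm) in tool axes after the turn, and joints"
    from plant import get_obs
    s=get_obs(); R=Ro.from_euler("xyz",s["orientation"],degrees=True).as_matrix()
    rv=np.degrees(Ro.from_matrix(R.T@Rt).as_rotvec())
    print("t %.2f turn"%s["clock"],rv.round(2),"rows",(rv/6).round(3),"| shift mm",(Rt.T@(pt-s["tool_pos"])*1e3).round(1),"rows",(Rt.T@(pt-s["tool_pos"])/.025).round(3),"j",s["joint_pos"].round(1),"F",s["force"].round(1),"op",round(s["opening"]*1e3,1))
def gp(local,yaw_face=0.,back=.159):
    "tool pose with grasp point at local face coords; tool x at angle yaw_face (rad, about face z) from face x"
    F,o,_=face(np.load("p.npy")); c,s=np.cos(yaw_face),np.sin(yaw_face)
    Rt=F@np.c_[[c,s,0],[s,-c,0],[0,0,-1]]
    return Rt,F@np.array(local)+o-Rt[:,2]*back
E
python3 -c "
from geo import *
need(*gp([-.049,0,.100]))"
```

```text
t 0.10 turn [ 2.23 27.88 -8.61] rows [ 0.371  4.647 -1.435] | shift mm [132.9 306.5 241.3] rows [ 5.316 12.262  9.654] j [ 80.3  20.6   0.6  -0.  -70.1 -16.5] F [-0.4 -0.1  0.4] op 87.7
```

```bash
r='1,0,0,0,0.074,0.929,-0.287'
python3 -m handwheel '[[1,0,0,0,0.074,0.929,-0.287],[1,0,0,0,0.074,0.929,-0.287],[1,0,0,0,0.074,0.929,-0.287],[1,0,0,0,0.074,0.929,-0.287],[1,0,0,0,0.074,0.929,-0.287]]'
python3 -m handwheel '[[1,0.43,1,0.4,0,0,0],[1,0.43,1,0.4,0,0,0],[1,0.43,1,0.4,0,0,0],[1,0.43,1,0.4,0,0,0],[1,0.43,1,0.4,0,0,0]]'
python3 -m handwheel '[[1,0.43,1,0.4,0,0,0],[1,0.43,1,0.4,0,0,0],[1,0.43,1,0.4,0,0,0],[1,0.43,1,0.4,0,0,0],[1,0.43,1,0.4,0,0,0]]'
python3 -m handwheel '[[1,0.43,1,0.4,0,0,0],[1,0.43,1,0.4,0,0,0],[1,0,0,0,0,0,0]]'
python3 -c "
from geo import *
need(*gp([-.049,0,.100]))"
```

```text
clock: 0.72
tool_pos: [0.2975, 0.6058, 0.4043]
orientation: [-180.0, -28.1, -17.3]
force: [-0.5, -0.6, -0.3]
opening: 0.0873
gripper_force: 0.0
clock: 1.35
tool_pos: [0.3282, 0.4643, 0.3851]
orientation: [-180.0, -27.9, -17.4]
force: [-0.7, -0.1, 0.5]
opening: 0.0877
gripper_force: 0.0
clock: 1.98
tool_pos: [0.3585, 0.3238, 0.366]
orientation: [-179.9, -27.9, -17.4]
force: [0.7, -0.6, 0.6]
opening: 0.0875
gripper_force: 0.0
clock: 2.35
tool_pos: [0.3706, 0.2666, 0.3582]
orientation: [-180.0, -27.9, -17.5]
force: [0.2, 0.2, 0.7]
opening: 0.0875
gripper_force: 0.0
t 2.35 turn [ 0.03  0.03 -0.11] rows [ 0.005  0.004 -0.019] | shift mm [  3.3   4.7 121. ] rows [0.133 0.189 4.842] j [ 67.5  -1.9 -50.3  40.  -46.4 -24.4] F [0.2 0.2 0.7] op 87.5
```

```bash
python3 -m handwheel '[[1,0.13,0.19,0.97,0,0,0],[1,0,0,0.97,0,0,0],[1,0,0,0.97,0,0,0],[1,0,0,0.97,0,0,0],[1,0,0,0.97,0,0,0]]'
python3 -m handwheel '[[1,0,0,0.6,0,0,0],[1,0,0,0.6,0,0,0],[1,0,0,0,0,0,0]]'
python3 - <<'E'
from geo import *
from plant import *
import cv2
need(*gp([-.049,0,.040]))
a=snapshot("top"); b=snapshot("scene")
A=cv2.resize(a["color"][190:290,270:370],None,fx=4,fy=4,interpolation=cv2.INTER_CUBIC); B=cv2.resize(b["color"][190:290,290:390],None,fx=4,fy=4,interpolation=cv2.INTER_CUBIC)
cv2.imwrite("pics/near1.png",np.hstack([A,B])[:,:,::-1])
E
```

```text
clock: 2.98
tool_pos: [0.4315, 0.2518, 0.2577]
orientation: [179.8, -27.6, -17.4]
force: [-0.1, 0.3, 1.2]
opening: 0.0877
gripper_force: 0.0
clock: 3.35
tool_pos: [0.4501, 0.2514, 0.2357]
orientation: [179.2, -27.2, -17.4]
force: [0.3, -0.4, 1.0]
opening: 0.0876
gripper_force: 0.0
t 3.35 turn [ 0.77  0.77 -0.02] rows [ 0.129  0.128 -0.004] | shift mm [-10.3  14.   35.1] rows [-0.414  0.561  1.404] j [ 43.6  12.1 -58.2  75.7 -24.8 -42.7] F [ 0.3 -0.4  1. ] op 87.6
```

View pics/near1.png

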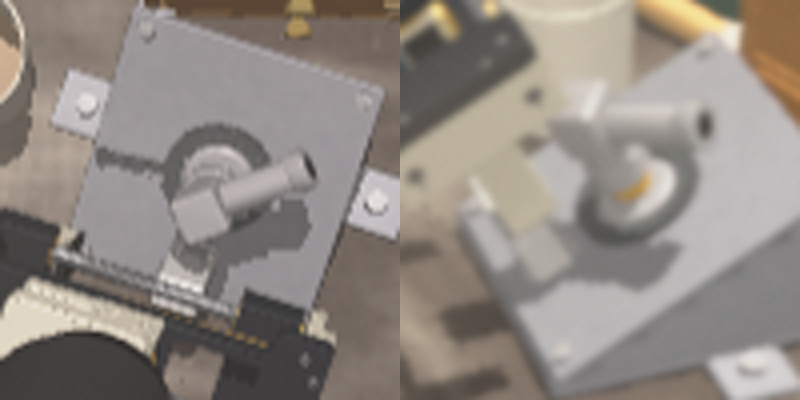

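The gripper straddles the clip line, but j3 is at its limit (-58.2), so the arm is off the commanded pose. I'll fit the kinematics from the logged joint/pose pairs to find a reachable posture.

```bash
cat > kin.py <<'E'
from geo import *
rx=lambda a:Ro.from_euler("x",a,degrees=True).as_matrix(); ry=lambda a:Ro.from_euler("y",a,degrees=True).as_matrix(); rz=lambda a:Ro.from_euler("z",a,degrees=True).as_matrix()
def fk(k,q,s4=1,s6=1):
    a1,h,L2,L3,a3,d6,c1,c4,c6=k
    R=rz(q[0]+c1*100); p=R@[a1,0,h]; R=R@ry(q[1]); p=p+R@[0,0,L2]; R=R@ry(-q[2]); p=p+R@[L3,0,a3]
    R=R@rx(s4*q[3]+c4*100)@ry(-q[4]); p=p+R@[d6,0,0]; R=R@rx(s6*q[5]+c6*100)
    return R@np.c_[[0,0,-1],[0,1,0],[1,0,0]],p   # tool z along flange x
E
cat > fit.py <<'E'
from kin import *
from plant import *
D=[([80.336,20.55,.66,0,-70.136,-16.507],[.2976,.6056,.404],[180,0,-26.18]),([67.5,-1.9,-50.3,40,-46.4,-24.4],[.3706,.2666,.3582],[-180,-27.9,-17.45])]
s=get_obs(); D.append((s["joint_pos"],s["tool_pos"],s["orientation"])); print(s["joint_pos"].round(1))
def res(k,s4,s6):
    e=[]
    for q,p,o in D:
        R,x=fk(k,q,s4,s6); e+=list((x-p)*10); e+=list((R-Ro.from_euler("xyz",o,degrees=True).as_matrix()).ravel())
    return e
best=None
for s4 in(1,-1):
  for s6 in(1,-1):
    for c6 in(-1.8,-.9,0,.9,1.8):
     for h in (.2,.45):
      r=least_squares(res,[.0,h,.4,.4,.03,.1,-.165,0,c6],kwargs=dict(s4=s4,s6=s6),args=())
      if best is None or r.cost<best[0]: best=(r.cost,s4,s6,r.x)
print(best[0],best[1:3],best[3].round(3)); np.save("k.npy",np.r_[best[3],best[1],best[2]])
E
python3 fit.py
```

```text
[ 43.7  12.  -58.2  75.6 -24.8 -42.7]
0.34681591348611057 (-1, -1) [ 0.145  0.151  0.594  0.309  0.06   0.261 -0.083 -0.168 -0.866]
```

```bash
cat > log.py <<'E'
from plant import *
import json
s=get_obs(); open("log.jsonl","a").write(json.dumps([list(s["joint_pos"]),list(s["tool_pos"]),list(s["orientation"])])+"\n")
E
python3 log.py
python3 -m handwheel '[[1,0,0,-1,0,0,0],[1,0,0,-1,0,0,0],[1,0,0,-1,0,0,0],[1,0,0,0,0,0,0]]' | head -3; python3 log.py
python3 -m handwheel '[[1,0,0,-0.5,0,-1,0],[1,0,0,-0.5,0,-1,0],[1,0,0,0,0,-1,0],[1,0,0,0,0,0,0]]' | head -3; python3 log.py
python3 -m handwheel '[[1,0,0,0,1,0,1],[1,0,0,0,1,0,1],[1,0,0,0,1,0,1],[1,0,0,0,0,0,0]]' | head -3; python3 log.py
python3 -m handwheel '[[1,1,0,0,0,0,1],[1,1,0,0,0,0,1],[1,1,0,0,0,0,1],[1,0,0,0,0,0,0]]' | head -3; python3 log.py
cat log.jsonl | python3 -c "
import sys,json,numpy as np
for l in sys.stdin: a=json.loads(l); print(*[np.round(x,3) for x in a])"
```

```text
clock: 3.95
tool_pos: [0.4162, 0.2641, 0.3054]
orientation: [179.6, -27.2, -17.4]
clock: 4.45
tool_pos: [0.408, 0.2664, 0.3263]
orientation: [179.5, -9.2, -17.7]
clock: 4.95
tool_pos: [0.4066, 0.2642, 0.3251]
orientation: [-160.2, -6.3, -35.4]
clock: 5.45
tool_pos: [0.4644, 0.2162, 0.331]
orientation: [-159.3, 0.0, -52.4]
[ 43.705  11.955 -58.193  75.619 -24.782 -42.678] [0.45  0.252 0.237] [179.32  -27.205 -17.415]
[ 58.099   4.999 -52.835  49.378 -35.867 -27.321] [0.416 0.264 0.305] [179.637 -27.241 -17.396]
[ 59.863   5.161 -36.001  12.329 -47.996   4.176] [0.408 0.266 0.326] [179.5    -9.239 -17.72 ]
[ 58.585   0.403 -44.392  16.343 -26.642 -16.34 ] [0.407 0.264 0.325] [-160.179   -6.273  -35.412]
[ 48.316   3.021 -37.427   7.578 -29.399 -16.632] [0.464 0.216 0.331] [-1.59311e+02  4.60000e-02 -5.23630e+01]
```

```bash
cat > kin.py <<'E'
from geo import *
import itertools,json
rot=lambda ax,a:Ro.from_euler(ax,a,degrees=True).as_matrix()
def fk(k,S,q):
    a1,h,L2,L3,a3,d6,b,e6x,e6y,bx,by=k[:11]; c=k[11:17]*100; q=np.array(S)*q+c
    R=rot("z",q[0]); p=np.array([bx,by,h])+R@[a1,b,0]; R=R@rot("y",q[1]); p=p+R@[0,0,L2]; R=R@rot("y",q[2]); p=p+R@[L3,0,a3]
    R=R@rot("x",q[3])@rot("y",q[4]); p=p+R@[d6,e6x,e6y]; R=R@rot("x",q[5])
    return R@np.c_[[0,0,-1],[0,1,0],[1,0,0]],p
E
cat > fit.py <<'E'
from kin import *
D=[([80.336,20.57,.66,-0.0,-70.136,-16.507],[.2976,.6056,.404],[180,0,-26.18]),([67.5,-1.9,-50.3,40,-46.4,-24.4],[.3706,.2666,.3582],[-180,-27.9,-17.45])]
D+=[json.loads(l) for l in open("log.jsonl")]
def res(k,S):
    e=[]
    for q,p,o in D:
        R,x=fk(k,S,np.array(q)); e+=list((x-p)*10); e+=list((R-Ro.from_euler("xyz",o,degrees=True).as_matrix()).ravel())
    return np.r_[e,.003*(k-k0)]
k0=np.array([0,.35,.4,.4,.03,.1]+[0]*11.__int__()); out=[]
for S in itertools.product((1,),(1,-1),(1,-1),(1,-1),(1,-1),(1,-1)):
  for c6 in(-1.5,0,1.5):
    k=k0.copy(); k[16]=c6
    r=least_squares(res,k,args=(S,),max_nfev=60); out.append((r.cost,S,r.x))
out.sort(key=lambda o:o[0])
for o in out[:4]: print(o[0],o[1],o[2].round(3))
np.savez("k.npz",S=out[0][1],k=out[0][2])
E
python3 fit.py
```

```text
File "fit.py", line 9
    k0=np.array([0,.35,.4,.4,.03,.1]+[0]*11.__int__()); out=[]
                                           ^
SyntaxError: invalid decimal literal
```

```bash
sed -i 's/11.__int__()/11/' fit.py; time python3 fit.py
```

```text
1.8632737652676545e-05 (1, 1, -1, -1, -1, -1) [ 0.001  0.197  0.603  0.462  0.     0.2   -0.    -0.191  0.     0.001
  0.     0.    -0.001  0.001 -0.     0.    -0.9  ]
1.8632737652679482e-05 (1, 1, -1, -1, -1, -1) [ 0.001  0.197  0.603  0.462  0.     0.2   -0.    -0.191  0.     0.001
  0.     0.    -0.001  0.001 -0.     0.    -0.9  ]
3.321661575108701e-05 (1, 1, -1, -1, 1, -1) [ 1.00e-03  1.97e-01  6.03e-01  4.62e-01  0.00e+00  2.00e-01 -0.00e+00
  1.91e-01 -0.00e+00  1.00e-03  0.00e+00  0.00e+00 -1.00e-03  1.00e-03
  1.80e+00 -0.00e+00  9.00e-01]
4.7801887248683423e-05 (1, 1, -1, -1, -1, -1) [ 1.00e-03  1.97e-01  6.03e-01  4.62e-01  0.00e+00  2.00e-01 -0.00e+00
 -1.91e-01  0.00e+00  1.00e-03  0.00e+00  0.00e+00 -1.00e-03  1.00e-03
 -0.00e+00  0.00e+00  2.70e+00]
real	1m41.276s
user	1m41.583s
sys	0m0.204s
```

The fit is clean: links 0.603 and 0.462, with a lateral wrist offset of 0.191 and 0.2 to the flange. Next, an IK search over branches for the clip and elbow poses.

```bash
cat >> kin.py <<'E'
_z=np.load("k.npz"); K,SG=_z["k"],_z["S"]
LO=np.array([-176.03,-82.01,-58.28,-173.87,-174.79,-173.66]); HI=np.array([176.03,121.73,71.71,95.51,-.11,173.66])
def ik(Rt,pt,q0=None,n=40,seed=0):
    f=lambda q:np.r_[(fk(K,SG,q)[1]-pt)*5,(fk(K,SG,q)[0]-Rt).ravel()]
    g=np.random.default_rng(seed); sols=[]
    starts=[np.clip(q0,LO+.5,HI-.5)] if q0 is not None else [g.uniform(LO,HI)*[.4,1,1,1,1,1] for _ in range(n)]
    for s in starts:
        r=least_squares(f,s,bounds=(LO,HI),x_scale=30,max_nfev=60)
        if r.cost<1e-5 and not any(np.abs(r.x-t).max()<2 for t in sols): sols.append(r.x)
    return sols
E
cat > t.py <<'E'
from kin import *
for nm,loc,ya in(("clip",[-.049,0,.040],0),("clip180",[-.049,0,.040],np.pi),("el start",[0,0,.053],-.853),("el start180",[0,0,.053],-.853+np.pi),("mid157",[0,0,.05],-2.74),("mid157+180",[0,0,.05],-2.74+np.pi),("end",[0,0,.05],-4.618),("end180",[0,0,.05],-4.618+np.pi)):
    print(nm); [print("  ",s.round(0)) for s in ik(*gp(loc,ya))]
E
time python3 t.py
```

```text
clip
clip180
el start
   [ 33.  13. -57.  88. -21. -94.]
el start180
   [ 33.  13. -57.  88. -21.  86.]
mid157
   [ 32.  14. -57.  90. -21. 157.]
mid157+180
   [ 32.  14. -57.  90. -21. -23.]
end
   [ 32.  14. -57.  90. -21.  50.]
end180
   [  32.   14.  -57.   90.  -21. -130.]
real	0m16.618s
user	0m17.165s
sys	0m0.076s
```

```bash
cat >> kin.py <<'E'
def cp(g,phi,flip=0,x=-.049,y=0):
    "clip grasp: grasp point height g on the clip axis, tool tilted phi deg about face y towards upright"
    F,o,_=face(np.load("p.npy")); p=np.radians(phi)
    z=np.array([-np.sin(p),0,-np.cos(p)]); yy=np.array([0,-1,0])*(-1 if flip else 1)
    Rt=F@np.c_[np.cross(yy,z),yy,z]; return Rt,F@[x,y,g]+o-Rt[:,2]*.159
E
cat > t.py <<'E'
from kin import *
for fl in(0,1):
  for phi in(-15,5,10,15,20,28):
    for g in(.045,.075,.11):
      print(fl,phi,g,[s.round(0).tolist() for s in ik(*cp(g,phi,fl),n=15)])
E
python3 t.py
```

```text
0 -15 0.045 []
0 -15 0.075 []
0 -15 0.11 []
0 5 0.045 []
0 5 0.075 [[46.0, 11.0, -57.0, 63.0, -23.0, -32.0]]
0 5 0.11 [[53.0, 8.0, -54.0, 50.0, -29.0, -25.0]]
0 10 0.045 [[45.0, 15.0, -53.0, 51.0, -21.0, -20.0]]
0 10 0.075 [[50.0, 12.0, -50.0, 41.0, -26.0, -14.0]]
0 10 0.11 [[54.0, 9.0, -48.0, 34.0, -32.0, -10.0]]
0 15 0.045 [[48.0, 17.0, -44.0, 27.0, -26.0, 0.0]]
0 15 0.075 [[50.0, 14.0, -43.0, 24.0, -31.0, 2.0]]
0 15 0.11 [[52.0, 10.0, -41.0, 21.0, -36.0, 3.0]]
0 20 0.045 [[47.0, 18.0, -36.0, 13.0, -33.0, 15.0]]
0 20 0.075 [[48.0, 15.0, -36.0, 12.0, -36.0, 15.0]]
0 20 0.11 [[50.0, 12.0, -35.0, 11.0, -41.0, 14.0]]
0 28 0.045 [[42.0, 21.0, -26.0, -0.0, -43.0, 31.0]]
0 28 0.075 [[43.0, 18.0, -26.0, -0.0, -46.0, 29.0]]
0 28 0.11 [[45.0, 15.0, -26.0, -0.0, -50.0, 28.0]]
1 -15 0.045 []
1 -15 0.075 []
1 -15 0.11 []
1 5 0.045 []
1 5 0.075 [[46.0, 11.0, -57.0, 63.0, -23.0, 148.0]]
1 5 0.11 [[53.0, 8.0, -54.0, 50.0, -29.0, 155.0]]
1 10 0.045 [[45.0, 15.0, -53.0, 51.0, -21.0, 160.0]]
1 10 0.075 [[50.0, 12.0, -50.0, 41.0, -26.0, 166.0]]
1 10 0.11 [[54.0, 9.0, -48.0, 34.0, -32.0, 170.0]]
1 15 0.045 []
1 15 0.075 []
1 15 0.11 []
1 20 0.045 [[47.0, 18.0, -36.0, 13.0, -33.0, -165.0]]
1 20 0.075 [[48.0, 15.0, -36.0, 12.0, -36.0, -165.0]]
1 20 0.11 [[50.0, 12.0, -35.0, 11.0, -41.0, -166.0]]
1 28 0.045 [[42.0, 21.0, -26.0, -0.0, -43.0, -149.0]]
1 28 0.075 [[43.0, 18.0, -26.0, -0.0, -46.0, -151.0]]
1 28 0.11 [[45.0, 15.0, -26.0, -0.0, -50.0, -152.0]]
```

```bash
python3 -c "
from kin import *
need(*cp(.12,12))"
```

```text
t 5.45 turn [-15.07   9.01 -37.08] rows [-2.512  1.502 -6.179] | shift mm [-35.8 -15.3  39.7] rows [-1.433 -0.612  1.59 ] j [ 48.3   3.  -37.4   7.6 -29.4 -16.6] F [ 0.6 -0.1 -0.2] op 87.4
```

```bash
python3 -m handwheel '[[1,-0.25,0,-0.2,-0.36,0.21,-0.88],[1,-0.25,0,0,-0.36,0.21,-0.88],[1,-0.25,0,0,-0.36,0.21,-0.88],[1,-0.25,0,0,-0.36,0.21,-0.88],[1,-0.25,0,0,-0.36,0.21,-0.88]]' | head -3
python3 -m handwheel '[[1,0,0,0,-0.36,0.21,-0.88],[1,0,0,0,-0.36,0.21,-0.88],[1,0,0,0,0,0,0]]'
python3 -c "
from kin import *
need(*cp(.11,12))"
```

```text
clock: 6.08
tool_pos: [0.4392, 0.2373, 0.3329]
orientation: [-173.1, -12.7, -27.8]
clock: 6.45
tool_pos: [0.4393, 0.2373, 0.3327]
orientation: [-179.9, -15.8, -17.3]
force: [-0.1, 0.0, -0.5]
opening: 0.0879
gripper_force: 0.0
t 6.45 turn [-0.09  0.18  0.08] rows [-0.016  0.03   0.013] | shift mm [-5.1 -2.7 59.5] rows [-0.203 -0.108  2.38 ] j [ 55.7   4.4 -40.2  22.4 -42.8   0.8] F [-0.1  0.  -0.5] op 87.9
```

```bash
python3 -m handwheel '[[1,-0.2,-0.1,0.8,0,0,0],[1,0,0,0.8,0,0,0],[1,0,0,0.78,0,0,0],[1,0,0,0,0,0,0]]' | head -3
python3 -m handwheel '[[1,0.135,0,0.636,0,0,0],[1,0.135,0,0.636,0,0,0],[1,0,0,0,0,0,0]]'
python3 - <<'E'
from kin import *
from plant import *
import cv2
need(*cp(.045,12))
a=snapshot("top"); b=snapshot("scene")
A=cv2.resize(a["color"][190:290,270:370],None,fx=4,fy=4,interpolation=cv2.INTER_CUBIC); B=cv2.resize(b["color"][190:290,290:390],None,fx=4,fy=4,interpolation=cv2.INTER_CUBIC)
cv2.imwrite("pics/near2.png",np.hstack([A,B])[:,:,::-1])
E
```

```text
clock: 6.95
tool_pos: [0.451, 0.2355, 0.2733]
orientation: [-179.9, -15.7, -17.5]
clock: 7.32
tool_pos: [0.4658, 0.2314, 0.2457]
orientation: [-179.8, -15.7, -17.5]
force: [-0.5, -0.7, 0.3]
opening: 0.0876
gripper_force: 0.0
t 7.33 turn [-0.13  0.21 -0.14] rows [-0.022  0.036 -0.023] | shift mm [ 6.3 -0.5 31.9] rows [ 0.253 -0.019  1.278] j [ 50.5  12.6 -47.   32.1 -28.1  -6.2] F [-0.5 -0.7  0.3] op 87.6
```

View pics/near2.png

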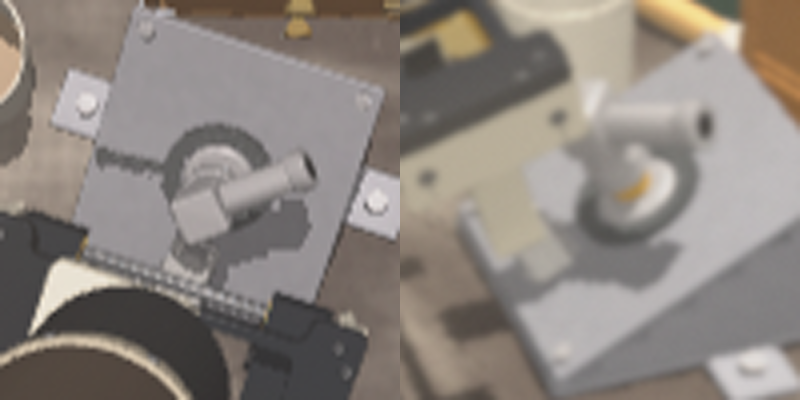

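The fingers straddle the clip, and the rod midpoint at top-crop (175,278) is in line with it. I go down and close.

```bash
python3 -m handwheel '[[1,0.1,0,0.5,0,0,0],[1,0.1,0,0.5,0,0,0],[1,0.05,0,0.28,0,0,0],[1,0,0,0,0,0,0]]'
python3 -m handwheel '[[-1,0,0,0,0,0,0],[-1,0,0,0,0,0,0],[-1,0,0,0,0,0,0],[-1,0,0,0,0,0,0],[-1,0,0,0,0,0,0]]'
python3 -c "
from kin import *
need(*cp(.045,12))"
```

```text
clock: 7.92
tool_pos: [0.4798, 0.2272, 0.2168]
orientation: [-179.8, -15.7, -17.5]
force: [0.1, -0.2, 0.3]
opening: 0.0878
gripper_force: 0.0
clock: 8.55
tool_pos: [0.4798, 0.2274, 0.2166]
orientation: [-179.8, -15.7, -17.5]
force: [0.3, 0.2, 0.4]
opening: 0.0434
gripper_force: 0.0
t 8.55 turn [-0.21  0.21 -0.11] rows [-0.034  0.034 -0.019] | shift mm [ 0.3 -0.1  0. ] rows [ 0.012 -0.004  0.002] j [ 47.2  15.7 -49.2  39.2 -22.7 -10.7] F [0.3 0.2 0.4] op 43.4
```

```bash
python3 -m handwheel '[[-1,0,0,0,0,0,0],[-1,0,0,0,0,0,0],[-1,0,0,0,0,0,0]]'
```

```text
clock: 8.93
tool_pos: [0.4798, 0.2274, 0.2166]
orientation: [-179.8, -15.7, -17.5]
force: [-0.5, -0.1, -0.1]
opening: 0.0255
gripper_force: 30.0
```

```bash
python3 -m handwheel '[[-1,-0.042,0,-0.196,0,0,0],[-1,-0.042,0,-0.196,0,0,0],[-1,-0.083,0,-0.39,0,0,0]]'
python3 -m handwheel '[[-1,-0.083,0,-0.39,0,0,0],[-1,-0.125,0,-0.587,0,0,0],[-1,-0.125,0,-0.587,0,0,0],[-1,-0.125,0,-0.587,0,0,0],[-1,0,0,0,0,0,0]]'
```

```text
clock: 9.3
tool_pos: [0.4707, 0.2301, 0.2345]
orientation: [-179.8, -15.7, -17.5]
force: [0.4, 1.0, -0.5]
opening: 0.0256
gripper_force: 30.0
clock: 9.93
tool_pos: [0.446, 0.2381, 0.2844]
orientation: [-179.6, -15.8, -17.5]
force: [-0.1, -0.6, -1.0]
opening: 0.0258
gripper_force: 30.0
```

```bash
python3 -c "
from kin import *
R,_=cp(.045,28); t=np.array([.516,.366,.072])-R[:,2]*.159
need(R,t); print([s.round(0) for s in ik(R,t,n=15)])"
```

```text
t 9.93 turn [ -0.38 -15.83  -0.05] rows [-0.063 -2.639 -0.008] | shift mm [  28.8 -143.    53.4] rows [ 1.153 -5.718  2.134] j [ 54.2   8.3 -44.5  26.7 -34.7  -3.4] F [-0.1 -0.6 -1. ] op 25.8
[array([ 53.,  25., -17.,  -0., -48.,  20.])]
```

```bash
python3 -m handwheel '[[-1,0,-0.5,-0.5,-0.02,-0.88,0],[-1,0,-0.5,-0.5,0,-0.88,0],[-1,0.1,-0.7,0,0,-0.88,0],[-1,0.2,-0.8,0,0,0,0],[-1,0.2,-0.8,0,0,0,0]]'
python3 -m handwheel '[[-1,0.2,-0.8,0,0,0,0],[-1,0.2,-0.8,0,0,0,0],[-1,0.2,-0.8,0,0,0,0],[-1,0,0,0,0,0,0]]'
python3 - <<'E'
from kin import *
from plant import *
import cv2
R,_=cp(.045,28); t=np.array([.516,.366,.072])-R[:,2]*.159
need(R,t)
a=snapshot("top"); b=snapshot("scene")
A=cv2.resize(a["color"][200:300,190:290],None,fx=4,fy=4,interpolation=cv2.INTER_CUBIC); B=cv2.resize(b["color"][140:240,220:320],None,fx=4,fy=4,interpolation=cv2.INTER_CUBIC)
cv2.imwrite("pics/bowl.png",np.hstack([A,B])[:,:,::-1])
E
```

```text
clock: 10.55
tool_pos: [0.4781, 0.3144, 0.3071]
orientation: [-179.9, 0.1, -17.5]
force: [0.6, -0.2, -1.0]
opening: 0.0258
gripper_force: 30.0
clock: 11.05
tool_pos: [0.5103, 0.3676, 0.3066]
orientation: [-180.0, 0.1, -17.4]
force: [-0.2, -1.3, -1.8]
opening: 0.0258
gripper_force: 30.0
t 11.05 turn [-0.05  0.07 -0.07] rows [-0.008  0.012 -0.012] | shift mm [ 6.1 -0.2 75.6] rows [ 0.246 -0.008  3.024] j [ 53.5  20.6 -12.7  -0.2 -56.7  19.2] F [-0.2 -1.3 -1.8] op 25.8
```

View pics/bowl.png

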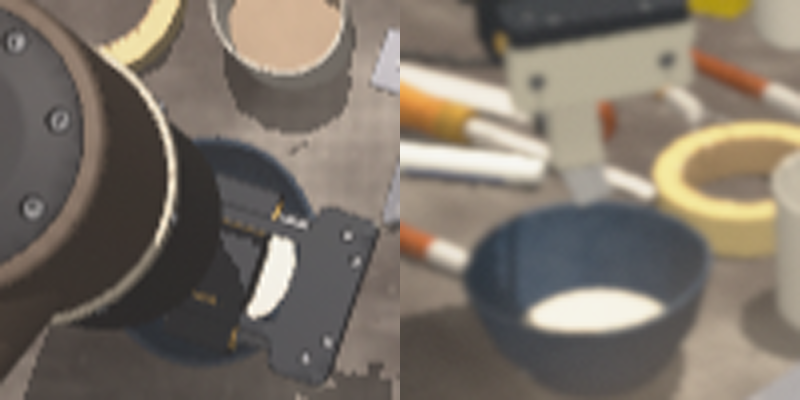

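The clip is in the fingers (right panel (585,185)) above the bowl. I lower it, open partly and retreat.

```bash
python3 -m handwheel '[[-1,0.24,0,0.8,0,0,0],[-1,0,0,0.8,0,0,0],[-1,0,0,0.8,0,0,0],[-1,0,0,0.7,0,0,0],[-1,0,0,0,0,0,0]]'
python3 -m handwheel '[[-0.1,0,0,0,0,0,0],[-0.1,0,0,0,0,0,0],[-0.1,0,0,0,0,0,0]]'
python3 -m handwheel '[[-0.1,0,0,-0.8,0,0,0],[-0.1,0,0,-0.8,0,0,0],[-0.1,0,0,-0.8,0,0,0],[-0.1,0,0,-1,0,0,0]]'
python3 - <<'E'
from kin import *
from plant import *
import cv2
for u in (-.853+np.pi,):
    R,t=gp([0,0,.100],u); need(R,t); print([s.round(0) for s in ik(R,t,n=15)])
b=snapshot("scene"); 
cv2.imwrite("pics/bowl2.png",cv2.resize(b["color"][150:290,210:400],None,fx=4,fy=4,interpolation=cv2.INTER_CUBIC)[:,:,::-1])
E
```

```text
clock: 11.78
tool_pos: [0.5151, 0.3645, 0.2288]
orientation: [180.0, 0.2, -17.5]
force: [-0.9, -0.4, -0.3]
opening: 0.0257
gripper_force: 30.0
clock: 12.15
tool_pos: [0.5157, 0.3654, 0.231]
orientation: [-179.8, 0.1, -17.5]
force: [0.7, 0.2, -0.1]
opening: 0.039
gripper_force: 0.0
clock: 12.65
tool_pos: [0.5155, 0.3649, 0.316]
orientation: [-179.9, 0.1, -17.5]
force: [-0.2, 0.2, 0.1]
opening: 0.0392
gripper_force: 0.0
t 12.65 turn [ -32.02   14.45 -128.05] rows [ -5.337   2.408 -21.341] | shift mm [ -91.  -111.5   32.6] rows [-3.638 -4.459  1.305] j [ 52.9  20.4 -11.7  -0.2 -57.8  19.7] F [-0.2  0.2  0.1] op 39.2
[array([ 44.,   9., -55.,  66., -27.,  99.])]
```

View pics/bowl2.png

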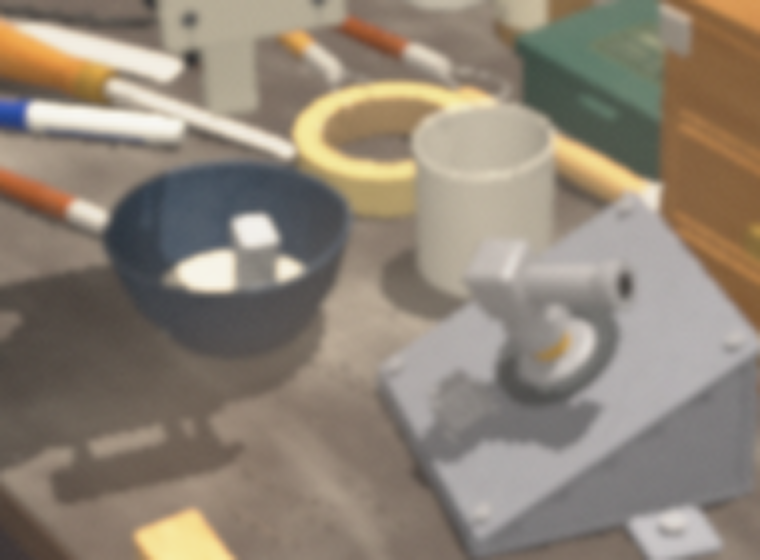

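The clip stands in the bowl at (255,245), and the bowl and block are undisturbed. Now I measure the pointer direction precisely by rectifying the face plane from the cameras.

Run:
```python
from kin import *
from plant import *
import cv2
F,o,_=face(np.load("p.npy"))
out=[]
for n,h in(("top",.003),("scene",.003)):
    s=snapshot(n); S=3.0 # px per mm
    ext=66; yy,xx=np.mgrid[0:400,0:400]; Y=(66.67-xx/S)/1e3; X=(66.67-yy/S)/1e3   # up the slope = up, left = face +y
    W=np.stack([X,Y,np.full_like(X,h)],-1).reshape(-1,3)@F.T+o
    uv=pr(s,W).astype(np.float32).reshape(400,400,2)
    out.append(cv2.remap(s["color"],uv[...,0],uv[...,1],cv2.INTER_CUBIC))
    np.savez(f"pics/{n}1.npz",**s)
cv2.imwrite("pics/rect.png",np.hstack(out)[:,:,::-1])
g=cv2.cvtColor(out[0],cv2.COLOR_RGB2GRAY).astype(float)
for c in range(4,110,6):  # column scan: dark band in the pointer area
    col=g[150:260,c:c+6].mean(1); w=np.clip(np.median(col)-15-col,0,None)
    print(c+2.5, round(66.67-(c+2.5)/3,1),"x mm",round(66.67-(150+(w*np.arange(110)).sum()/max(w.sum(),1e-9))/3,2),"width",round((w>0).sum()/3,1))
```

```text
6.5 64.5 x mm -7.8 width 12.3
12.5 62.5 x mm -8.1 width 13.7
18.5 60.5 x mm -8.37 width 13.3
24.5 58.5 x mm -7.35 width 10.0
30.5 56.5 x mm -7.13 width 9.7
36.5 54.5 x mm -7.02 width 9.3
42.5 52.5 x mm -6.57 width 9.7
48.5 50.5 x mm -6.9 width 10.7
54.5 48.5 x mm -6.42 width 10.7
60.5 46.5 x mm -5.96 width 10.3
66.5 44.5 x mm -6.61 width 11.0
72.5 42.5 x mm -6.33 width 11.7
78.5 40.5 x mm -5.85 width 11.0
84.5 38.5 x mm -4.35 width 9.3
90.5 36.5 x mm -3.79 width 8.7
96.5 34.5 x mm -4.54 width 12.3
102.5 32.5 x mm -4.21 width 8.7
108.5 30.5 x mm -3.45 width 9.3
```

View pics/rect.png

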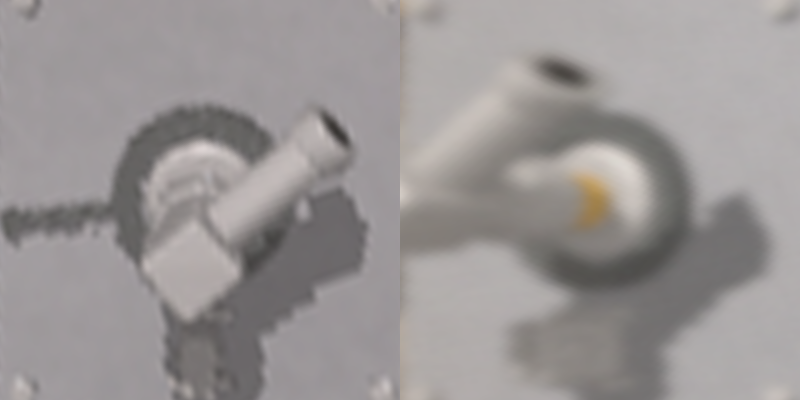

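```bash
cat > edge.py <<'E'
from kin import *
import cv2,sys
F,o,_=face(np.load("p.npy"))
def rect(n,h,S=5.,tag="1"):
    s=np.load(f"pics/{n}{tag}.npz"); N=int(140*S); yy,xx=np.mgrid[0:N,0:N]; Y=(70-xx/S)/1e3; X=(70-yy/S)/1e3
    W=np.stack([X,Y,np.full_like(X,h)],-1).reshape(-1,3)@F.T+o
    uv=pr(s,W).astype(np.float32).reshape(N,N,2); return cv2.cvtColor(cv2.remap(s["color"],uv[...,0],uv[...,1],cv2.INTER_LINEAR),cv2.COLOR_RGB2GRAY).astype(float)
def samp(g,x,y,S=5.): return cv2.remap(g.astype(np.float32),np.float32((70-np.asarray(y))*S)[None],np.float32((70-np.asarray(x))*S)[None],cv2.INTER_LINEAR)[0]
def circ(g,angs,r0=20,r1=40):
    # outer ring edge: strongest dark->light step going outwards
    P=[]
    for a in angs:
        r=np.arange(r0,r1,.1); v=samp(g,r*np.cos(a),r*np.sin(a)); v=cv2.GaussianBlur(v[None],(0,0),8)[0]; k=20+np.argmax(np.gradient(v)[20:-20])
        P.append([r[k]*np.cos(a),r[k]*np.sin(a)])
    P=np.array(P); f=lambda c:np.hypot(P[:,0]-c[0],P[:,1]-c[1])-c[2]
    r=least_squares(f,[0,0,29],loss="soft_l1",f_scale=.3); return r.x,np.std(f(r.x))
if __name__=="__main__":
    for h in(.0,.002): print("top ring",h,*[np.round(v,2) for v in circ(rect("top",h),np.radians(np.r_[-25:80:5]))])
    print("scene ring",*[np.round(v,2) for v in circ(rect("scene",.002),np.radians(np.r_[-170:0:5]))])
    g=rect("top",.002); L=[]
    for y in np.arange(34,67,2.):
        x=np.arange(-18,12,.1); v=np.mean([samp(g,x,y+d+0*x) for d in(-1,-.5,0,.5,1)],0); v=cv2.GaussianBlur(v[None],(0,0),6)[0]; d=np.gradient(v)
        L.append((y,x[np.argmax(d)],x[np.argmin(d)])); 
    L=np.array(L); print(L.round(1).tolist())
    m=(L[:,0]<58)
    for k in(1,2): p=np.polyfit(L[m,0],L[m,k],1); print("edge",k,p.round(3),np.degrees(np.arctan(p[0])).round(2))
E
python3 edge.py
```

```text
top ring 0.0 [ 1.07 -0.16 29.55] 0.34
top ring 0.002 [ 1.66 -0.41 29.65] 0.36
scene ring [-0.03  0.27 29.79] 0.31
[[34.0, -0.7, -7.7], [36.0, -1.1, -7.3], [38.0, -1.7, -8.6], [40.0, -2.1, -9.8], [42.0, -1.1, -12.2], [44.0, -1.6, -11.9], [46.0, -2.1, -11.1], [48.0, -2.7, -10.4], [50.0, -3.4, -11.1], [52.0, -3.4, -11.5], [54.0, -2.6, -10.6], [56.0, -3.6, -10.6], [58.0, -3.9, -12.8], [60.0, -4.1, -11.7], [62.0, -3.1, -15.3], [64.0, -3.5, -13.7], [66.0, -4.1, -11.3]]
edge 1 [-0.121  3.261] -6.89
edge 2 [-0.144 -3.767] -8.18
```

Pointer angle estimates, corrected for ring centre, agree at about 7.4° below the left axis, so q ≈ 262.6° (upper edge 6.9°, stud 7.6°, lower edge 8.2°). The stub centre offset is about +0.8 mm up the slope. Now I swing over to the elbow.

```bash
python3 -m handwheel '[[0.2,-0.5,0,-1,0,0,-0.5],[0.2,-0.5,0,-0.6,-0.243,0.109,-0.97],[0.2,0,0,0,-0.243,0.109,-0.97],[0.2,0,0,0,-0.243,0.109,-0.97],[0.2,0,0,0,-0.243,0.109,-0.97]]' | head -3
python3 -m handwheel '[[0.2,0,0,0,-0.243,0.109,-0.97],[0.2,0,0,0,-0.243,0.109,-0.97],[0.2,0,0,0,-0.243,0.109,-0.97],[0.2,0,0,0,-0.243,0.109,-0.97],[0.2,0,0,0,-0.243,0.109,-0.97]]' | head -3
python3 -m handwheel '[[0.2,0,0,0,-0.243,0.109,-0.97],[0.2,0,0,0,-0.243,0.109,-0.97],[0.2,0,0,0,-0.243,0.109,-0.97],[0.2,0,0,0,-0.243,0.109,-0.97],[0.2,0,0,0,-0.243,0.109,-0.97]]' | head -3
python3 -c "
from kin import *
need(*gp([.0008,0,.110],-.853+np.pi))"
```

```text
clock: 13.42
tool_pos: [0.4915, 0.3717, 0.3546]
orientation: [173.9, -1.3, 9.1]
clock: 14.05
tool_pos: [0.4915, 0.3717, 0.3544]
orientation: [166.2, 0.6, 38.3]
clock: 14.68
tool_pos: [0.4915, 0.3717, 0.3545]
orientation: [160.4, 5.9, 67.2]
t 14.68 turn [-11.03   4.18 -43.61] rows [-1.839  0.697 -7.269] | shift mm [ -93.6 -107.4   68.4] rows [-3.743 -4.296  2.735] j [ 60.4  16.4 -23.2  24.4 -56.4  83.1] F [-0.3  0.3  0.3] op 52.8
```

```bash
python3 -m handwheel '[[0.5,0,0,0,-0.25,0.095,-0.96],[0.5,0,0,0,-0.25,0.095,-0.96],[0.5,0,0,0,-0.25,0.095,-0.96],[0.5,0,0,0,-0.25,0.095,-0.96],[0.5,0,0,0,-0.25,0.095,-0.96]]' | head -3
python3 -m handwheel '[[0.5,-0.5,-0.6,0,-0.25,0.095,-0.96],[0.5,-0.5,-0.6,0,-0.25,0.095,-0.96],[0.5,-0.5,-0.6,0,-0.08,0.03,-0.3],[0.5,-0.7,-0.8,0,0,0,0],[0.5,-0.7,-0.8,0,0,0,0]]' | head -3
python3 -c "
from kin import *
need(*gp([.0008,0,.110],-.853+np.pi))"
```

```text
clock: 15.3
tool_pos: [0.4915, 0.3717, 0.3545]
orientation: [157.7, 13.7, 95.5]
clock: 15.92
tool_pos: [0.4351, 0.2754, 0.3439]
orientation: [157.8, 17.5, 108.6]
t 15.93 turn [-0.08  0.15 -1.67] rows [-0.014  0.025 -0.279] | shift mm [-29.5 -15.5  70.8] rows [-1.181 -0.619  2.832] j [ 58.6   4.3 -47.   44.4 -40.7 108.5] F [-0.1  0.5  0.2] op 65.5
```

```bash
python3 -m handwheel '[[0.5,-0.6,-0.3,0,0,0,-0.28],[0.5,-0.6,-0.3,0,0,0,0],[0.5,0,0,0.9,0,0,0],[0.5,0,0,0.9,0,0,0],[0.5,0,0,0.9,0,0,0]]' | head -3
python3 -m handwheel '[[0.5,0,0,0,0,0,0]]' | head -3
python3 -c "
from kin import *
need(*gp([.0008,0,.060],-.853+np.pi))"
```

```text
clock: 16.55
tool_pos: [0.463, 0.2335, 0.2882]
orientation: [158.2, 18.0, 110.2]
clock: 16.68
tool_pos: [0.463, 0.2322, 0.2873]
orientation: [158.4, 18.2, 110.1]
t 16.68 turn [-0.24  0.24 -0.06] rows [-0.039  0.041 -0.01 ] | shift mm [ 0.8 -0.2 52.2] rows [ 0.03  -0.007  2.089] j [ 46.9   7.8 -54.2  60.5 -29.2 102.5] F [ 0.4 -0.4  0.2] op 66.1
```

```bash
python3 -m handwheel '[[0.5,0.03,0,0.6,-0.04,0.04,0],[0.5,0,0,0.5,0,0,0],[0.5,0,0,0.5,0,0,0],[0.5,0,0,0.45,0,0,0],[0.5,0,0,0,0,0,0]]'
python3 -c "
from kin import *
need(*gp([.0008,0,.060],-.853+np.pi))"
```

```text
clock: 17.3
tool_pos: [0.4861, 0.2266, 0.2437]
orientation: [158.0, 17.9, 110.2]
force: [0.1, -0.5, 0.8]
opening: 0.0654
gripper_force: 0.0
t 17.30 turn [ 0.2  -0.03 -0.08] rows [ 0.033 -0.006 -0.014] | shift mm [-0.1 -1.6  2.6] rows [-0.003 -0.062  0.104] j [ 35.4  12.3 -57.   83.4 -22.   89. ] F [ 0.1 -0.5  0.8] op 65.4
```

```bash
python3 -m handwheel '[[0.5,0,-0.06,0.1,0.03,0,0],[0.5,0,0,0,0,0,0]]' | head -3
python3 -m handwheel '[[-1,0,0,0,0,0,0],[-1,0,0,0,0,0,0],[-1,0,0,0,0,0,0],[-1,0,0,0,0,0,0],[-1,0,0,0,0,0,0]]'
python3 -m handwheel '[[-1,0,0,0,0,0,0]]'
python3 -c "
from kin import *
need(*gp([.0008,0,.060],-.853+np.pi))"
```

```text
clock: 17.55
tool_pos: [0.4853, 0.2264, 0.2411]
orientation: [158.2, 17.8, 110.3]
clock: 18.18
tool_pos: [0.4858, 0.2264, 0.2409]
orientation: [158.2, 17.8, 110.3]
force: [2.7, 1.1, 0.1]
opening: 0.0259
gripper_force: 30.0
clock: 18.3
tool_pos: [0.4858, 0.2263, 0.2409]
orientation: [158.2, 17.8, 110.3]
force: [3.1, 1.1, -0.2]
opening: 0.026
gripper_force: 30.0
t 18.30 turn [ 0.06 -0.1  -0.04] rows [ 0.01  -0.016 -0.007] | shift mm [-0.8 -0.2  0.2] rows [-0.031 -0.008  0.009] j [ 35.   12.5 -57.2  84.3 -21.8  88.4] F [ 3.1  1.1 -0.2] op 26.0
```

```bash
python3 -m handwheel '[[-1,0,0,0.002,0,0,0.5],[-1,0,0,0.004,0,0,1],[-1,0,0,0.004,0,0,1],[-1,0,0,0.004,0,0,1],[-1,0,0,0.004,0,0,1]]'
python3 -c "
from kin import *
need(*gp([.0008,0,.0575],np.radians(180-262.6)))"
```

```text
clock: 18.92
tool_pos: [0.486, 0.2264, 0.2405]
orientation: [152.8, 6.4, 85.0]
force: [2.2, 1.1, 0.1]
opening: 0.0261
gripper_force: 30.0
t 18.93 turn [ 1.8000e-01  2.0000e-02 -1.7348e+02] rows [ 2.9000e-02  3.0000e-03 -2.8913e+01] | shift mm [ 0.8 -0.3  2.3] rows [ 0.034 -0.01   0.092] j [ 34.9  12.6 -57.2  84.5 -21.8  61.1] F [2.2 1.1 0.1] op 26.1
```

```bash
python3 -m handwheel '[[-1,0,0,0.004,0,0,1],[-1,0,0,0.004,0,0,1],[-1,0,0,0.004,0,0,1],[-1,0,0,0.004,0,0,1],[-1,0,0,0.004,0,0,1]]' | sed -n 2,5p
python3 -m handwheel '[[-1,0,0,0.004,0,0,1],[-1,0,0,0.004,0,0,1],[-1,0,0,0.004,0,0,1],[-1,0,0,0.004,0,0,1],[-1,0,0,0.004,0,0,1]]' | sed -n 2,5p
python3 -c "
from kin import *
need(*gp([.0008,0,.0568],np.radians(180-262.6)))"
```

```text
tool_pos: [0.4863, 0.2263, 0.2401]
orientation: [153.0, -7.6, 58.4]
force: [3.9, 0.3, -0.8]
opening: 0.0255
tool_pos: [0.4865, 0.2262, 0.2397]
orientation: [159.9, -19.8, 30.1]
force: [3.9, 0.4, -0.5]
opening: 0.0258
t 20.18 turn [-1.3000e-01  5.0000e-02  1.2652e+02] rows [-2.2000e-02  8.0000e-03  2.1086e+01] | shift mm [ 0.9 -0.2  2. ] rows [ 0.034 -0.007  0.08 ] j [ 34.6  12.7 -57.2  85.1 -21.7   0.8] F [ 3.9  0.4 -0.5] op 25.8
```

```bash
python3 -m handwheel '[[-1,0,0,0.004,0,0,1],[-1,0,0,0.004,0,0,1],[-1,0,0,0.004,0,0,1],[-1,0,0,0.004,0,0,1],[-1,0,0,0.004,0,0,1]]' | sed -n 2,5p
python3 -m handwheel '[[-1,0,0,0.004,0,0,1],[-1,0,0,0.004,0,0,1],[-1,0,0,0.004,0,0,1],[-1,0,0,0.004,0,0,1],[-1,0,0,0.004,0,0,1]]' | sed -n 2,5p
python3 -m handwheel '[[-1,0,0,0.004,0,0,1],[-1,0,0,0.004,0,0,1],[-1,0,0,0.004,0,0,1],[-1,0,0,0.004,0,0,1],[-1,0,0,0.004,0,0,1]]' | sed -n 2,5p
python3 -m handwheel '[[-1,0,0,0.004,0,0,1],[-1,0,0,0.004,0,0,1],[-1,0,0,0.004,0,0,1],[-1,0,0,0.004,0,0,1],[-1,0,0,0,0,0,0]]'
python3 - <<'E'
from kin import *
from plant import *
import cv2
need(*gp([.0008,0,.0568],np.radians(180-262.6)))
a=snapshot("top"); b=snapshot("scene"); np.savez("pics/top2.npz",**a); np.savez("pics/scene2.npz",**b)
A=cv2.resize(a["color"][190:290,270:370],None,fx=4,fy=4,interpolation=cv2.INTER_CUBIC); B=cv2.resize(b["color"][190:290,290:390],None,fx=4,fy=4,interpolation=cv2.INTER_CUBIC)
cv2.imwrite("pics/turn.png",np.hstack([A,B])[:,:,::-1])
E
```

```text
tool_pos: [0.4868, 0.2261, 0.2392]
orientation: [172.8, -27.1, -1.7]
force: [3.4, 0.8, -1.7]
opening: 0.0258
tool_pos: [0.487, 0.226, 0.2388]
orientation: [-171.5, -26.7, -35.4]
force: [3.9, 0.0, -1.7]
opening: 0.0259
tool_pos: [0.4872, 0.226, 0.2384]
orientation: [-159.0, -18.9, -67.0]
force: [3.7, 0.8, -1.0]
opening: 0.0257
clock: 22.68
tool_pos: [0.4874, 0.2258, 0.238]
orientation: [-153.5, -9.2, -89.4]
force: [4.1, 1.3, 0.1]
opening: 0.0256
gripper_force: 30.0
t 22.68 turn [-0.03  0.1  12.7 ] rows [-0.005  0.016  2.117] | shift mm [ 0.7 -0.1  0.1] rows [ 0.029 -0.003  0.004] j [  34.1   12.8  -57.2   86.   -21.5 -113.6] F [4.1 1.3 0.1] op 25.6
```

I'm about 12.7° short of the estimate. I turn 10.5° more, still deliberately short, then let go and back off to compare the outlet and pointer in one clear image.

```bash
python3 -m handwheel '[[-1,0,0,0.004,0,0,0.85],[-1,0,0,0.003,0,0,0.9],[-1,0,0,0,0,0,0]]'
python3 -c "
from kin import *
need(*gp([.0008,0,.0568],np.radians(180-262.6)))"
python3 -m handwheel '[[0.2,0,0,0,0,0,0],[0.2,0,0,0,0,0,0],[0.2,0,0,0,0,0,0],[0.2,0,0,-0.5,0,0,0],[0.2,0,0,-1,0,0,0]]' | head -3
python3 -m handwheel '[[0.2,0,0,-1,0,0,0],[0.2,0,0,-1,0,0,0],[0.2,0,0,-1,0,0,0],[0.2,0,0,-1,0,0,0],[0.2,0,0,-1,0,0,0]]' | head -3
python3 - <<'E'
from kin import *
from plant import *
need(*gp([.0008,0,.0568],np.radians(180-262.6)))
for n in("top","scene"): np.savez(f"pics/{n}3.npz",**snapshot(n))
from edge import *
g=[rect(n,h,tag="3") for n,h in(("top",.002),("scene",.046))]
cv2.imwrite("pics/cmp.png",np.hstack([g[0][50:650,100:500]*0+g[0][50:650,0:400],g[1][50:650,0:400]]))
E
```

```text
clock: 23.15
tool_pos: [0.4874, 0.2258, 0.2379]
orientation: [-152.4, -4.4, -98.8]
force: [5.6, 2.0, -0.7]
opening: 0.0258
gripper_force: 30.0
t 23.15 turn [-0.02  0.1   2.22] rows [-0.004  0.016  0.37 ] | shift mm [ 0.7 -0.1 -0. ] rows [ 0.028 -0.005 -0.002] j [  34.1   12.9  -57.2   86.1  -21.5 -124.1] F [ 5.6  2.  -0.7] op 25.8
clock: 23.78
tool_pos: [0.4702, 0.23, 0.2701]
orientation: [-152.5, -4.5, -98.9]
clock: 24.4
tool_pos: [0.4137, 0.2482, 0.3817]
orientation: [-152.5, -4.4, -98.8]
t 24.40 turn [0.06 0.1  2.23] rows [0.01  0.017 0.372] | shift mm [ 1.000e-01 -9.000e-01  1.631e+02] rows [ 6.000e-03 -3.500e-02  6.523e+00] j [ 60.7  -1.4 -46.4  39.4 -46.  -96.6] F [0.8 0.5 0. ] op 52.4[ WARN:0@0.161] global loadsave.cpp:1063 imwrite_ Unsupported depth image for selected encoder is fallbacked to CV_8U.
```

View pics/cmp.png

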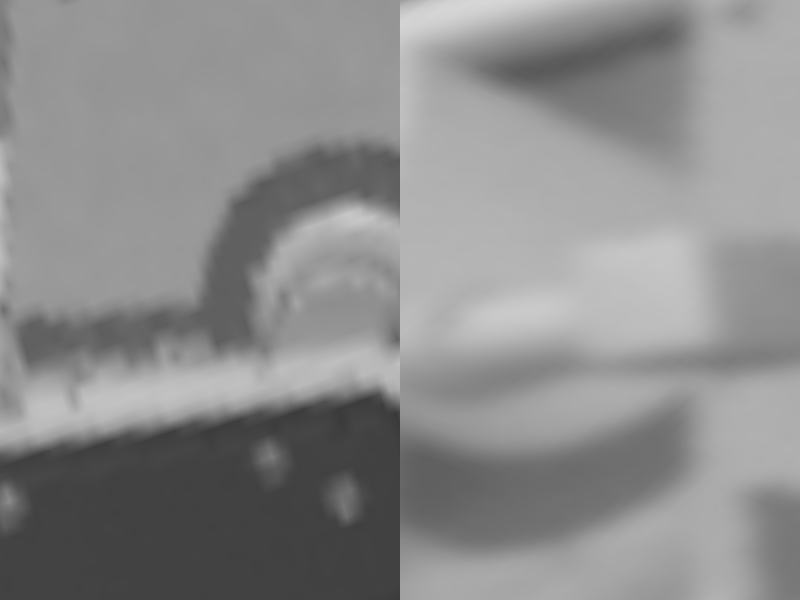

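The gripper still hides the elbow in the top view at (200,480), but the upper edge of the pointer is visible at (20–200, 325–310). The picture budget is used up, so I continue with code: raw-pixel edge fitting of the pointer, and moving the arm aside.

```bash
cat > ptr.py <<'E'
from edge import *
def ray(s,u,h):
    d=s["R"].T@np.array([(u[0]-s["cx"])/s["fx"],(u[1]-s["cy"])/s["fy"],1]); c=-s["R"].T@s["t"]; n=F[:,2]
    X=c+d*((o+n*h-c)@n)/(d@n); return F.T@(X-o)*1e3
def ptr(tag,h=.002):
    s=np.load(f"pics/top{tag}.npz"); g=cv2.cvtColor(s["color"],cv2.COLOR_RGB2GRAY).astype(float); L=[]
    for c in range(293,316):
        col=g[210:245,c]; k=np.argmin(np.gradient(col)[5:-5])+5   # light -> dark going down
        # constrain near the pointer
        r0=228.5+ (c-295)*.18-210; k=int(round(r0))-4; seg=col[k-4:k+9]; bg=np.median(col[k-6:k-1]); dk=np.partition(seg,1)[1]; t=(bg+dk)/2
        i=next((i for i in range(k-3,k+9) if col[i]>=t>col[i+1]),None)
        if i is None: continue
        row=210+i+(col[i]-t)/(col[i]-col[i+1]); L.append([*ray(s,(c,row),h)[:2],bg,dk])
    return np.array(L)
if __name__=="__main__":
    for tag in "013":
        L=ptr(tag); m=(L[:,1]>32)&(L[:,1]<59)
        cc,sd=circ(rect("top",.002,tag=tag),np.radians(np.r_[-25:80:5] if tag!="3" else np.r_[-60:75:5]))
        f=lambda p:L[m,0]-(p[0]+p[1]*L[m,1]); r=least_squares(f,[0,-.1],loss="soft_l1",f_scale=.4)
        print(tag,"slope deg",np.degrees(np.arctan(r.x[1])).round(2),"off",r.x[0].round(2),"rms",f(r.x).std().round(2),"n",m.sum(),"ring",cc.round(2),"halfwidth",(r.x[0]+r.x[1]*cc[1]-cc[0]).round(2))
    print(L.round(1)[:, :].tolist())
    from plant import get_obs
    s=get_obs(); R=Ro.from_euler("xyz",s["orientation"],degrees=True).as_matrix(); print("rows for world (-20,+130,+30)mm",(R.T@[-.02,.13,.03]/.025).round(2))
E
python3 ptr.py
```

```text
0 slope deg -6.53 off 3.11 rms 0.33 n 12 ring [ 1.86 -0.33 29.47] halfwidth 1.29
1 slope deg -6.73 off 3.27 rms 0.34 n 12 ring [ 1.66 -0.41 29.65] halfwidth 1.65
3 slope deg -6.74 off 3.27 rms 0.34 n 12 ring [ 1.18 -0.7  30.15] halfwidth 2.18
[[1.3, 70.2, 190.0, 135.0], [3.4, 68.5, 189.0, 97.0], [-3.0, 64.5, 158.0, 96.0], [-2.4, 62.4, 155.0, 98.0], [-3.9, 59.7, 154.0, 98.0], [-3.0, 57.7, 152.0, 102.0], [-3.8, 55.2, 152.0, 104.0], [-2.8, 53.2, 152.0, 104.0], [-3.2, 50.8, 153.0, 95.0], [-2.5, 48.8, 153.0, 97.0], [-1.8, 46.7, 153.0, 103.0], [-2.3, 44.3, 153.0, 101.0], [-1.6, 42.2, 153.0, 100.0], [-1.7, 39.9, 153.0, 94.0], [-1.0, 37.9, 153.0, 97.0], [-0.7, 35.7, 153.0, 103.0], [-0.8, 33.4, 153.0, 103.0], [-1.0, 31.1, 152.0, 98.0], [2.2, 29.7, 153.0, 96.0], [7.4, 28.9, 153.0, 96.0], [11.2, 27.8, 153.0, 96.0]]
rows for world (-20,+130,+30)mm [-4.92  0.67 -2.12]
```

```bash
python3 -m handwheel '[[0.2,-0.98,0.13,-0.42,0,0,0],[0.2,-0.98,0.13,-0.42,0,0,0],[0.2,-0.98,0.13,-0.42,0,0,0],[0.2,-0.98,0.13,-0.42,0,0,0],[0.2,-0.98,0.13,-0.42,0,0,0]]' | head -3
python3 - <<'E'
from ptr import *
from plant import *
for n in("top","scene"): np.savez(f"pics/{n}4.npz",**snapshot(n))
g=rect("top",.0457,tag="4")
for y in range(-16,64,4):
    x=np.arange(-24,27,3.); print(y,np.mean([samp(g,x,y+d+0*x) for d in(-1,0,1)],0).astype(int).tolist())
L=ptr("4"); m=(L[:,1]>32)&(L[:,1]<59); print("ptr",np.polyfit(L[m,1],L[m,0],1))
print(circ(rect("top",.002,tag="4"),np.radians(np.r_[-140:70:5])))
E
```

```text
clock: 25.12
tool_pos: [0.3954, 0.3782, 0.4098]
orientation: [-152.4, -4.5, -98.8]
-16 [104, 105, 103, 107, 117, 100, 82, 82, 79, 100, 122, 117, 138, 139, 152, 165, 169]
-12 [99, 109, 100, 118, 137, 136, 129, 116, 106, 103, 107, 114, 124, 133, 134, 141, 160]
-8 [95, 106, 99, 144, 165, 165, 167, 169, 169, 167, 169, 153, 142, 141, 150, 151, 144]
-4 [93, 108, 112, 150, 165, 167, 168, 171, 173, 175, 187, 165, 147, 145, 145, 159, 148]
0 [94, 107, 115, 158, 166, 166, 168, 170, 172, 177, 184, 158, 148, 145, 147, 160, 152]
4 [99, 105, 128, 161, 167, 166, 167, 170, 172, 180, 179, 155, 147, 144, 150, 161, 153]
8 [103, 104, 131, 158, 165, 169, 167, 170, 171, 181, 175, 151, 148, 152, 149, 149, 162]
12 [103, 104, 106, 131, 137, 145, 149, 149, 161, 179, 161, 141, 140, 142, 150, 165, 165]
16 [104, 104, 116, 148, 129, 136, 168, 185, 192, 177, 149, 114, 121, 125, 122, 136, 109]
20 [104, 104, 108, 136, 131, 144, 174, 199, 210, 187, 149, 104, 98, 97, 96, 96, 96]
24 [105, 105, 127, 149, 128, 149, 178, 203, 206, 181, 139, 107, 97, 97, 100, 101, 107]
28 [105, 105, 129, 137, 125, 157, 182, 206, 205, 176, 150, 128, 101, 114, 144, 151, 151]
32 [104, 105, 133, 137, 132, 162, 188, 209, 200, 176, 143, 127, 99, 115, 148, 153, 154]
36 [105, 126, 146, 129, 132, 167, 192, 209, 194, 164, 128, 107, 97, 123, 153, 154, 154]
40 [105, 118, 140, 125, 142, 171, 195, 207, 190, 155, 117, 102, 103, 130, 152, 155, 153]
44 [105, 109, 127, 126, 147, 177, 202, 206, 188, 163, 126, 97, 98, 134, 154, 154, 154]
48 [104, 104, 111, 123, 153, 171, 171, 196, 177, 146, 126, 102, 107, 141, 154, 154, 154]
52 [118, 106, 115, 140, 160, 178, 193, 179, 161, 141, 117, 99, 108, 143, 153, 155, 154]
56 [151, 133, 120, 143, 164, 184, 200, 194, 173, 141, 105, 97, 105, 143, 152, 154, 154]
60 [152, 152, 149, 152, 160, 161, 168, 172, 163, 142, 112, 101, 105, 143, 153, 155, 156]
ptr [-0.11879915  3.29971134]
(array([-0.25582959, -0.64150607, 31.27883921]), np.float64(0.550286491785049))
```

Run:
```python
from ptr import *
g=rect("top",.0457,tag="4")
ys=np.arange(19,46,1.); x=np.arange(-14,8,.1); P=[]
for y in ys:
    v=samp(g,x,y+0*x); P.append(v)
P=np.array(P)
def cost(sl):
    Q=np.array([np.interp(np.arange(-8,6,.1)+sl*(y-32),x,p) for y,p in zip(ys,P)]); return Q.std(0).mean()
S=np.arange(-.3,0,.002); c=[cost(s) for s in S]; i=int(np.argmin(c)); print("outlet slope deg",np.degrees(np.arctan(S[i])),min(c))
w=np.clip(P-170,0,None); cen=(w*x).sum(1)/w.sum(1); p=np.polyfit(ys,cen,1); print("highlight centroid slope",np.degrees(np.arctan(p[0])),np.std(cen-np.polyval(p,ys)))
# same alignment method for the pointer's upper edge
g=rect("top",.002,tag="4"); ys=np.arange(33,58,1.); x=np.arange(-12,16,.1); P=[samp(g,x,y+0*x) for y in ys]
def cost(sl):
    Q=np.array([np.interp(np.arange(-3,6,.1)+sl*(y-45)-2,x,p) for y,p in zip(ys,P)]); return Q.std(0).mean()
c=[cost(s) for s in S]; i=int(np.argmin(c)); print("pointer slope deg",np.degrees(np.arctan(S[i])),min(c))
```

```text
outlet slope deg -7.519570325189469 2.391573471165646
highlight centroid slope -7.566405894607311 0.06049890377369482
pointer slope deg -6.9557114109505935 2.4163331564303787
```

```bash
cat > hl.py <<'E'
from ptr import *
def outlet(tag,q0,h,cam="top",r0=19,r1=45,c=(1.4,-.5)):
    "angle of the outlet (q, deg) by aligning cross profiles; also centre offset profile"
    g=rect(cam,h,tag=tag); rs=np.arange(r0,r1,1.); t=np.arange(-12,12,.2); best=[]
    for dq in np.arange(-6,6.01,.1):
        q=np.radians(q0+dq); e=np.array([np.cos(q),-np.sin(q)]); nn=np.array([np.sin(q),np.cos(q)])
        P=np.array([samp(g,c[0]+r*e[0]+t*nn[0],c[1]+r*e[1]+t*nn[1]) for r in rs]); best.append((P[:,20:-20].std(0).mean(),q0+dq,P))
    b=min(best,key=lambda b:b[0]); return b
if __name__=="__main__":
    for tag,q0,h in(("0",48.9,.0492),("1",48.9,.0492),("4",261,.0457)):
        for w in((19,45),(19,33),(31,45)):
            b=outlet(tag,q0,h,r0=w[0],r1=w[1]); print(tag,w,"q",round(b[1],1),"res",round(b[0],2))
        print(b[2].mean(0)[::5].astype(int).tolist())
E
python3 hl.py
```

```text
0 (19, 45) q 50.9 res 1.46
0 (19, 33) q 50.9 res 0.66
0 (31, 45) q 50.3 res 1.25
[115, 118, 118, 115, 116, 120, 128, 138, 147, 155, 163, 168, 172, 174, 175, 174, 172, 170, 165, 157, 145, 130, 118, 109]
1 (19, 45) q 50.8 res 1.53
1 (19, 33) q 50.9 res 0.72
1 (31, 45) q 50.1 res 1.34
[124, 127, 126, 124, 125, 130, 139, 149, 159, 168, 176, 181, 185, 187, 187, 186, 184, 181, 177, 167, 153, 138, 126, 117]
4 (19, 45) q 262.1 res 1.55
4 (19, 33) q 262.1 res 1.37
4 (31, 45) q 261.6 res 1.41
[115, 125, 134, 143, 154, 165, 176, 186, 194, 202, 207, 209, 206, 200, 192, 183, 175, 166, 157, 145, 134, 126, 125, 130]
```

By camera, the outlet is at q ≈ 262.0 (pipe profile 262.1, body edges ~262) and the pointer at ≈ 262.8, so about 0.8° remains. I regrasp at the same pose for a last small clockwise turn.

```bash
python3 -m handwheel '[[0.2,0.98,-0.13,0.42,0,0,0],[0.2,0.98,-0.13,0.42,0,0,0],[0.2,0.98,-0.13,0.42,0,0,0],[0.2,0.98,-0.13,0.42,0,0,0],[0.2,0.98,-0.13,0.42,0,0,0]]' | head -3
python3 -m handwheel '[[0.2,0,0,1,0,0,0],[0.2,0,0,1,0,0,0],[0.2,0,0,1,0,0,0],[0.2,0,0,0.6,0,0,0],[0.2,0,0,0,0,0,0]]' | head -3
cat > back.py <<'E'
from kin import *
R=Ro.from_euler("xyz",[-152.4,-4.4,-98.8],degrees=True).as_matrix(); need(R,np.array([.4874,.2258,.2379])); need(*gp([.0008,0,.0568],np.radians(180-262.6)))
E
python3 back.py
```

```text
clock: 25.85
tool_pos: [0.4143, 0.2465, 0.3801]
orientation: [-152.5, -4.4, -98.8]
clock: 26.48
tool_pos: [0.4546, 0.2342, 0.2999]
orientation: [-152.5, -4.6, -98.9]
t 26.48 turn [ 0.16 -0.2  -0.03] rows [ 0.026 -0.034 -0.005] | shift mm [-1.5 -1.1 70.6] rows [-0.061 -0.045  2.825] j [  49.4    6.3  -53.4   56.   -31.2 -106.4] F [-0.2 -0.3 -0.1] op 52.3
t 26.48 turn [ 0.16 -0.1   2.2 ] rows [ 0.026 -0.016  0.367] | shift mm [-1.  -1.2 70.6] rows [-0.039 -0.049  2.824] j [  49.4    6.3  -53.4   56.   -31.2 -106.4] F [-0.2 -0.3 -0.1] op 52.3
```

```bash
python3 -m handwheel '[[0.2,-0.06,-0.045,0.6,0.026,-0.034,0],[0.2,0,0,0.6,0,0,0],[0.2,0,0,0.6,0,0,0],[0.2,0,0,0.5,0,0,0],[0.2,0,0,0,0,0,0]]' | sed -n 2,4p
python3 back.py
```

```text
tool_pos: [0.4819, 0.2284, 0.251]
orientation: [-152.3, -4.3, -98.8]
force: [-0.1, 0.4, -0.4]
t 27.10 turn [-0.1   0.11 -0.07] rows [-0.017  0.019 -0.011] | shift mm [ 0.7  0.9 14.5] rows [0.03  0.037 0.579] j [  37.6   11.5  -56.8   79.1  -22.9 -120.1] F [-0.1  0.4 -0.4] op 52.3
t 27.10 turn [-0.1   0.22  2.16] rows [-0.017  0.037  0.361] | shift mm [ 1.5  0.7 14.4] rows [0.058 0.03  0.578] j [  37.6   11.5  -56.8   79.1  -22.9 -120.1] F [-0.1  0.4 -0.4] op 52.3
```

```bash
python3 -m handwheel '[[0.2,0.03,0.037,0.3,-0.017,0.019,0],[0.2,0,0,0.28,0,0,0],[0.2,0,0,0,0,0,0]]' | sed -n 2,4p
python3 back.py
```

```text
tool_pos: [0.4874, 0.2265, 0.2386]
orientation: [-152.3, -4.3, -98.8]
force: [0.3, 0.0, -1.4]
t 27.48 turn [-0.06  0.07 -0.05] rows [-0.01   0.011 -0.009] | shift mm [0.6 0.3 0.7] rows [0.023 0.01  0.03 ] j [  34.2   12.8  -57.2   86.   -21.5 -124.1] F [ 0.3  0.  -1.4] op 52.7
t 27.48 turn [-0.06  0.18  2.18] rows [-0.01   0.029  0.363] | shift mm [1.3 0.1 0.7] rows [0.052 0.003 0.029] j [  34.2   12.8  -57.2   86.   -21.5 -124.1] F [ 0.3  0.  -1.4] op 52.7
```

```bash
python3 -m handwheel '[[-1,0,0,0.02,0,0,0],[-1,0,0,0,0,0,0],[-1,0,0,0,0,0,0],[-1,0,0,0,0,0,0],[-1,0,0,0,0,0,0]]' | sed -n 4,6p
python3 back.py | tail -1
python3 -m handwheel '[[-1,0,0,0,0,0,0.07],[-1,0,0,0,0,0,0.07],[-1,0,0,0,0,0,0]]' | sed -n 2,6p
python3 back.py | tail -1
```

```text
force: [-2.1, 0.6, 3.5]
opening: 0.0263
gripper_force: 30.0
t 28.10 turn [-0.04  0.21  2.2 ] rows [-0.007  0.035  0.367] | shift mm [ 1.6 -0.2  0. ] rows [ 0.065 -0.009  0.001] j [  34.    12.9  -57.2   86.4  -21.4 -124.4] F [-2.1  0.6  3.5] op 26.3
tool_pos: [0.4875, 0.2267, 0.2378]
orientation: [-152.3, -3.9, -99.5]
force: [-3.2, 0.9, 4.7]
opening: 0.0256
gripper_force: 30.0
t 28.48 turn [-0.04  0.2   1.36] rows [-0.007  0.034  0.227] | shift mm [ 1.6 -0.2 -0. ] rows [ 0.065 -0.009 -0.002] j [  34.    12.9  -57.2   86.4  -21.4 -125.2] F [-3.2  0.9  4.7] op 25.6
```

Turned 0.84°. I release, retreat, move aside and check.

```bash
python3 -m handwheel '[[0.2,0,0,0,0,0,0],[0.2,0,0,0,0,0,0],[0.2,0,0,0,0,0,0],[0.2,0,0,-0.5,0,0,0],[0.2,0,0,-1,0,0,0]]' | sed -n 2,5p
python3 -m handwheel '[[0.2,0,0,-1,0,0,0],[0.2,0,0,-1,0,0,0],[0.2,0,0,-1,0,0,0],[0.2,0,0,-1,0,0,0],[0.2,0,0,-1,0,0,0]]' | sed -n 2,3p
python3 -m handwheel '[[0.2,-0.98,0.13,-0.42,0,0,0],[0.2,-0.98,0.13,-0.42,0,0,0],[0.2,-0.98,0.13,-0.42,0,0,0],[0.2,-0.98,0.13,-0.42,0,0,0],[0.2,-0.98,0.13,-0.42,0,0,0]]' | sed -n 2,5p
python3 - <<'E'
from hl import *
from plant import *
for n in("top","scene"): np.savez(f"pics/{n}5.npz",**snapshot(n))
for tag in "45":
    print(tag,[round(outlet(tag,262,.0457,r0=a,r1=b)[1],1) for a,b in((19,45),(19,33),(31,45))])
    L=ptr(tag); m=(L[:,1]>32)&(L[:,1]<59); print("ptr",np.polyfit(L[m,1],L[m,0],1).round(3))
# bowl / clip still there?
a,b=[np.load(f"pics/scene{t}.npz")["color"][185:245,230:305].astype(float) for t in("1","5")]; print("bowl change",np.abs(a-b).mean().round(2))
E
```

```text
tool_pos: [0.4708, 0.2308, 0.2702]
orientation: [-152.4, -4.0, -99.6]
force: [1.0, 0.2, 1.3]
opening: 0.0526
tool_pos: [0.4141, 0.2488, 0.3817]
orientation: [-152.4, -3.9, -99.5]
tool_pos: [0.3969, 0.3791, 0.4116]
orientation: [-152.3, -3.9, -99.6]
force: [0.8, 0.2, -0.6]
opening: 0.0527
4 [np.float64(262.1), np.float64(262.1), np.float64(261.6)]
ptr [-0.119  3.3  ]
5 [np.float64(262.5), np.float64(262.3), np.float64(262.3)]
ptr [-0.117  3.205]
bowl change 4.76
```

```bash
python3 -c "
from plant import *
print(close_job())"
```

```text
the job is handed in; nothing more can be done
None
```

The clip is in the rubber bowl. The elbow was then turned clockwise until its outlet measured within about 1° of the pointer on camera, with no overrun measured, and let go. The job is handed in, at about 30 s on the clock, and the verdict was not shown.

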